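# Free the gap and hold the bolt head for the nut runner

## Task

The nut runner on the bracket is turning the nut, but the bolt turns along with it: press the spring ejector slide fully in by its tab so that it pushes the filter cassette out of the gap into the out-tray, and let the slide spring home. Then reach down into the narrow gap behind the bracket, grip the bolt head between the fingers and hold it from turning; finish while still holding it. The cassette stays standing in the out-tray, and everything else on the table stays where it is.

Things in the scene. Friction and masses are not known exactly. Their poses are not given: they have to be found in the camera images.
- fixture: Drilled aluminium plate, 320 x 360 x 12 mm, fixed to the table, with the job on it. Origin on the table under the bolt head. x runs along the bolt from nut runner to back plate, y along the gap from ejector tab to out-tray, z up; yaw within about 0.4 rad of the world's. All x, y, z given below are in this frame, in mm, as at the start. Nothing on it is higher than z 125.
- gap (a point): Middle of the gap's mouth (x 0, y 0, z 125). Two parallel upright plates, 6 mm thick, y -65 to 65, tops at z 125, leave a gap 54 mm wide (x -27 to 27), open above and at both ends, floor at z 30. The plate towards the robot (x negative) is the steel bracket, the other the grey back plate. Axes as the fixture's.
- bolt_head (a point): Centre of the hexagonal bolt head in the gap: x 0, y 0, z 90. 18 mm across flats, 20.8 across corners, 16 long (x -8 to 8), on a thinner sleeve from the bracket. Free all round; grip it at any angle of its flats, jaws closing along y, from above. With the cassette gone, what lies under it is low: ejector bar to z 40, its blade (y 5 to 11) to z 62.
- bolt (a joint): Turning angle of the bolt about x, rad; start angle varies. From the start the nut runner on the bracket's other side slowly drags the bolt round at about 0.3 rad/s (torque 0.06 N m) as long as the head is not held.
- ejector (a joint): Travel of the spring ejector slide along +y, in m: 0 home, 0.06 right in. It needs 1.5 N to start and about 5.5 N fully in, plus 1 to 2 N for the cassette; it springs home by itself when let go.
- ejector_tab (a point): In the middle of the ejector's upright tab, 17 mm below its top. The tab is 40 mm wide (x), 8 mm thick (y), z 32 to 117; home it stands at x 0, y -130, outer face y -134, beyond the gap's end, with free room around. Push it towards +y (towards the bolt head): a bar carries a low pusher blade (32 mm wide, z 32 to 62) against the cassette.
- cassette_center (a point): Centre of the loose filter cassette: black block with round windows, 44 (x) x 40 (y) x 65 mm tall, about 160 g. At the start it stands in the gap at x 0, y 33 to 40, z 62.5, in the way of a finger beside the bolt head. The ejector's full travel brings it to y 91 or a little more, clear of the gap, standing in the out-tray.
- out_tray (a point): Middle of the out-tray's floor (x 0, y 115, z 30): the gap's floor carried on from y 65 to 164, 54 mm wide, with lips 15 mm high on both sides and at the end. Axes as the fixture's.
- nut_runner (a point): Top of the motor-driven nut runner in front of the bracket, a black motor on a grey block, x -185 to -75, y -30 to 30, top at z 114.
- objective: Bystander: a steel microscope objective, 32 mm wide, 50 mm tall, standing upright on the fixture's plate beyond the back plate. Origin at its underside.
- lens_ring: Bystander: a flat black lens ring, 40 mm wide, 12 mm tall, lying on the fixture's plate beyond the back plate. Origin at its underside.
- bottle: Bystander: a closed white plastic bottle, 50 mm wide, 110 mm tall. Origin at its underside.
- driver: Bystander: a screwdriver with a black handle, lying.
- spanner: Bystander: a steel spanner, lying.
- screw_tray: Bystander: an open grey plastic tray, 100 x 140 x 30 mm. Origin at its underside.
There are look-alikes about, which are no part of the job. Leave any red or yellow look-alike of the part that bears cassette_center alone.

How it is judged:
On the way, in this order (a step that is already met when the one before it is completed fails the run):
1. the ejector slide is pressed fully in (value of joint ejector above 0.052 m), for 0.05 s.
2. the cassette stands in the out-tray and the slide has sprung home (y of cassette_center in the frame of fixture between 0.082 and 0.16 m and z of cassette_center in the frame of fixture between 0.055 and 0.072 m and x of cassette_center in the frame of fixture between -0.02 and 0.02 m and angle between cassette_center's own z axis and vertical below 0.2 rad and value of joint ejector below 0.01 m), for 0.2 s.
3. the bolt head is gripped and no longer turns (contact force between the fingers and bolt above 3 N and distance between the grasp point and bolt_head below 0.025 m and velocity of joint bolt between -0.04 and 0.04 rad/s), for 0.3 s.
At the end, for the whole second after the job is handed in: The fingers grip the bolt head (more than 3 N, grasp point within 25 mm of the head's centre) and it does not turn (under 0.04 rad/s); the cassette stands upright (within 0.2 rad) in the out-tray, clear of the gap (centre 82 to 160 mm along y from the bolt); the ejector is home (under 10 mm) (all of step 2 and all of step 3); the arm keeps its last pose, push and grip.
It fails at once if a bystander is moved by more than 30 mm (distance of any of objective, lens_ring, bottle, driver, spanner, screw_tray from where it was at the start of the episode above 0.03 m).
It also fails if it takes over 45 s, if anything falls off the work surface, if the arm or the gripper's body presses on something with over 40 N, if the wrist force passes 120 N, or if a joint passes its speed limit or range.

## Robot

A 6-joint arm with a two-finger parallel gripper is mounted at the origin on the work surface. World frame = base frame: x ahead of the robot, y to its left, z up, the work surface at z = 0. Lengths are in m, angles in rad, forces in N, time in s.
With the tool pointing down it reaches from about 0.325 to 0.9 m from the base axis. Payload 6.1 kg.
Tool frame: the origin (TCP) lies midway between the tips of the shut fingers; the grasp point (between the pads) lies 19 mm behind it; z points along the fingers, y is the line along which they close (so a half turn about z gives the same grasp; the last joint's range is limited). The gripper opens to 85 mm and grips with 20 to 120 N. Pads are 22 mm wide; open, the fingers measure 114 mm over their backs; the gripper's body (76 mm by 85 mm) begins 54 mm behind the grasp point. The pads swing forward as they close: fully open they stand 13 mm farther back than shut.
Start: joints at [1.158, 0.22, 1.526, -0, 1.395, -0.126], TCP at [0.177, 0.599, 0.231] pointing down, gripper open.
Joint ranges: [-2.98, 2.98], [-0.91, 2.08], [0.09, 2.57], [-1.24, 4.39], [0.2, 2.65], [-2.68, 2.68]. Speed limits (rad/s): [2.57, 2.57, 3.01, 3.14, 3.14, 3.14].

## Interface

Orientations are given as a unit quaternion [w, x, y, z].
In Python, from rig import arm, eyes gives the robot as it stands. The module is installed in compiled form; this text tells all that it offers.
- The arm moves only by the tool servo_tool, never from a script. Its argument "series" is one flat list of numbers, 4 for each row, row after row: the shift along the tool's x, y, z in m, then the turn about the tool's z in degrees. A call has 1 to 20 rows; each row is the pose to reach, as a shift and turn from the pose commanded when the call began, along the tool's axes at that moment; what a row does not reach only later rows make up. A row lasts 1/8 s, in which the tool goes at most 62.5 mm and 10.7 degrees, less where a joint would pass 70% of its speed; a pose out of reach is approached as far as the arm can. A call with a gripper value outside its range is refused whole. "claw" is the closure, from 0 (fully open) to 1 (shut), set as the call begins (left out, the last holds). The fingers move at their own pace and stop on an object; "newtons" is the grip in N (left out, the last holds). Time passes only in rows, so rows that repeat a pose let the fingers close. It gives the time, the measured TCP pose, the force, the opening and the grip force at its end, in the units of the state.
- arm.get_obs(): the state, without advancing time (a new reading comes with each control period).
- eyes.capture(name): name is "scene" or "top" or "wrist"; returns a dict with "img" (480x640x3 uint8, red, green, blue), "mtx" (3x3 intrinsics, pixels), "k1" (the pictures are not rectified: a ray, as slopes to the right and down, at radius r is drawn at 1 + k1 r^2 times it, then the intrinsics apply), "R" (3x3) and "t" (3): a world point X has camera coordinates R X + t. Camera axes: x right, y down, z forward; pixel columns grow to the right and rows downward; lengths in m; the calibration is good to about 2 mm. A picture is of the moment at which its call begins. There is no depth.
- arm.close_job(): hands the job in; it is judged then, once.
The state is a dict: "t": time; "joint_positions": joint angles; "joint_velocities": joint speeds; "effort": joint torques, N m; "position": TCP position; "ee_rot": TCP orientation; "force": force on the tool from outside, world axes, zero at the start; "moment": the same for the moment, N m; "grip_width": finger opening in m; "gripper_force": force on a finger pad.
Only numpy, scipy, OpenCV 4.12 (cv2) and the standard library are available. Lean on these libraries where they do the work, as an engineer would, in place of code of your own. Each camera call takes 0.05 s, during which the arm holds its last target. There are 200 camera calls.

## Working session

There is one attempt and no reset: what is moved stays moved. The work goes in short steps, Python scripts to look and compute and a tool call to move; the robot and the scene stay as the last step left them, time stands still between calls to the robot, and variables do not carry over. Pictures are saved under pics/ and viewed, at most 10 in all, crops included, and the job is handed in when it is done.

Besides the shell and the picture viewer there is one more tool, called as a command line: name --argument value ..., lists and objects as JSON in quotes. servo_tool: Moves the arm, as the interface text tells. Its arguments: {"type":"object","properties":{"series":{"type":"array","items":{"type":"number"}},"claw":{"type":"number"},"newtons":{"type":"number"}},"required":["series"]}

```bash
mkdir -p pics; python3 - <<'E'
from rig import arm, eyes
import cv2,pickle
o=arm.get_obs();print(o)
d={}
for n in("scene","top"):
    c=eyes.capture(n);d[n]=c;cv2.imwrite(f"pics/{n}0.png",c["img"][:,:,::-1]);print(n,c["mtx"].tolist(),c["k1"],c["R"].tolist(),c["t"])
pickle.dump(d,open("c0.pkl","wb"))
E
```

```text
{'t': 0.0, 'joint_positions': array([ 1.15786251e+00,  2.21224199e-01,  1.52760842e+00,  6.54975246e-06,
        1.39469964e+00, -1.26109650e-01]), 'joint_velocities': array([ 0.00042614, -0.00054415,  0.00264685,  0.00016693,  0.0003517 ,
       -0.00019884]), 'effort': array([ 1.60997795e-03, -4.96892667e+01, -3.89402390e+01,  5.10600057e-05,
        1.06088229e-02, -3.75379130e-06]), 'position': array([0.17658081, 0.59890837, 0.23020186]), 'ee_rot': array([-2.61336194e-04,  1.42921500e-01,  9.89733552e-01, -9.33929539e-04]), 'force': array([-0.48711268, -0.03439285, -0.03700801]), 'moment': array([-0.02283089,  0.07035045, -0.02964876]), 'gripper_force': 0.0, 'grip_width': 0.08573690118798287}
scene [[559.1042550659407, 0.0, 308.88641020585084], [0.0, 559.1042550659407, 236.99258479471936], [0.0, 0.0, 1.0]] 0.03936462976612996 [[-0.8700933060437099, 0.4927674887358318, 0.010855451299178004], [0.32993657772162577, 0.5986575532545355, -0.7298979302701402], [-0.36616866804693793, -0.6314976927719329, -0.6834699485452573]] [ 0.51973335 -0.10913789  1.37242055]
top [[613.9332477697614, 0.0, 322.1431394022661], [0.0, 613.9332477697614, 240.7249402806405], [0.0, 0.0, 1.0]] -0.1059263406207059 [[0.008623576286245518, -0.999919331572744, -0.009325464018064965], [-0.9963751291685164, -0.00780299011999317, -0.08470959402340505], [0.08462999413008436, 0.010022160061793553, -0.9963620428344496]] [0.00324857 0.5732053  1.38181676]
```

View pics/top0.png

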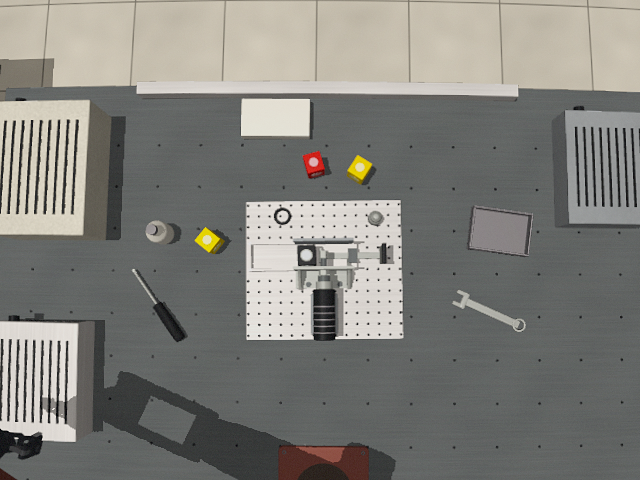

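View pics/scene0.png

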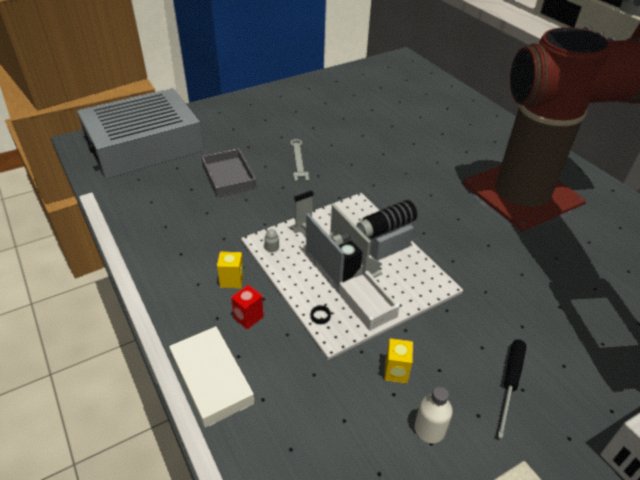

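The top view shows the fixture almost square to the world: plate corners near (246,202), (401,200), (403,339) and (247,340). The tab is near (387,253), the cassette near (307,256), the gap around (325,255), the nut runner near (324,313) and the tray at (270,257). The scene view agrees. Next I'll measure the frame.

```bash
cat > h.py <<'E'
import numpy as np,cv2,pickle
def ray(c,p):
    K=c["mtx"];q=cv2.undistortPoints(np.array([[p]],float),K,np.array([c["k1"],0,0,0.]))[0,0]
    R=np.array(c["R"]);t=np.array(c["t"]);return -R.T@t,R.T@np.array([q[0],q[1],1.])
def onz(c,p,z):
    o,d=ray(c,p);return o+d*(z-o[2])/d[2]
def proj(c,X):
    return cv2.projectPoints(np.array(X,float).reshape(-1,3),cv2.Rodrigues(np.array(c["R"]))[0],np.array(c["t"],float),c["mtx"],np.array([c["k1"],0,0,0.]))[0].reshape(-1,2)
E
python3 - <<'E'
from h import *
d=pickle.load(open("c0.pkl","rb"));c=d["top"];im=c["img"]
g=im[190:350,235:415].min(2)
m=(g>140).astype(np.uint8);m=cv2.morphologyEx(m,cv2.MORPH_CLOSE,np.ones((5,5)))
k=max(cv2.findContours(m,0,2)[0],key=cv2.contourArea)
r=cv2.minAreaRect(k);b=cv2.boxPoints(r)+[235,190];P=np.array([onz(c,p,.012) for p in b]);print(b,P)
for i in range(4):print(np.linalg.norm(P[i]-P[i-1]),np.arctan2(*(P[i]-P[i-1])[1::-1]))
crop=im[190:350,235:415];cv2.imwrite("pics/topc.png",cv2.resize(crop,None,fx=4.4,fy=3.75*1,interpolation=2)[:,:,::-1])
E
```

```text
[[244.43445206 201.23370361]
 [401.4937439  199.44892883]
 [403.06793213 337.97650146]
 [246.00863647 339.76127625]] [[ 0.66517438  0.19003338  0.012     ]
 [ 0.6720163  -0.17567631  0.012     ]
 [ 0.35241629 -0.17894024  0.012     ]
 [ 0.3450449   0.18062239  0.012     ]]
0.32026778150245994 0.029388977075983418
0.36577368290126183 -1.5520899075337595
0.3196166772369132 -3.1313804631804762
0.3596381815744208 1.5912944389879295
```

View pics/topc.png

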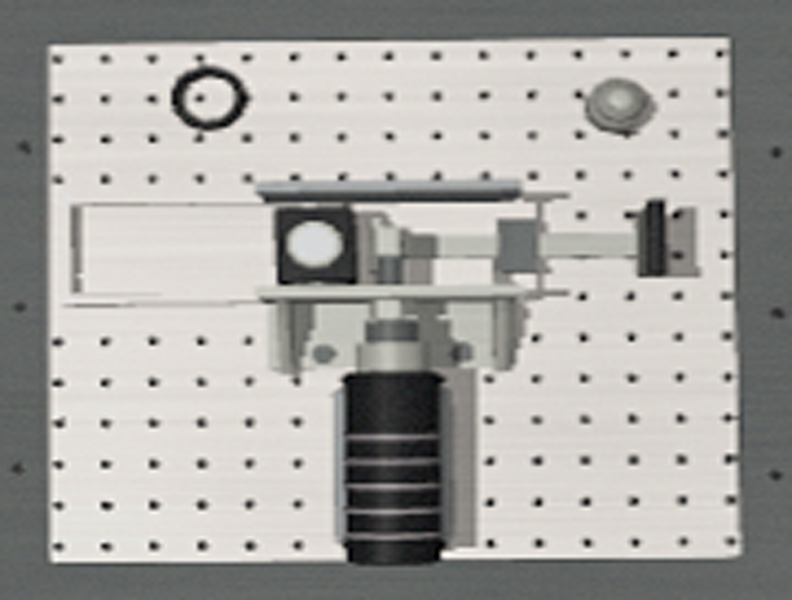

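The crop shows the back plate's top edge from (258,190) to (520,188) and the bracket's top edge from (258,293) to (522,291). The tab top is at (655,238) and the cassette top at (315,245). The tray is on the left and the bolt head near (390,245).

```bash
python3 - <<'E'
from h import *
d=pickle.load(open("c0.pkl","rb"));c=d["top"]
f=lambda x,y,z:onz(c,(235+x/4.4-.4,190+y/3.75-.4),z)
for n,a in dict(bpL=(258,190,.125),bpR=(521,188,.125),brL=(258,294,.125),brR=(522,292,.125),tab=(655,238,.117),tabT=(655,200,.117),tabB=(655,276,.117),cas=(315,245,.095),TL=(48,45,.012),TR=(730,38,.012),BR=(741,554,.012),BL=(49,562,.012),ring=(209,98,.03),obj=(620,105,.06)).items():print(n,f(*a).round(4))
E
```

```text
bpL [0.5651 0.0685 0.125 ]
bpR [ 0.5672 -0.0586  0.125 ]
brL [0.5061 0.0677 0.125 ]
brR [ 0.5083 -0.0594  0.125 ]
tab [ 0.5399 -0.1242  0.117 ]
tabT [ 0.5616 -0.1241  0.117 ]
tabB [ 0.5182 -0.1242  0.117 ]
cas [0.5359 0.0416 0.095 ]
TL [0.6643 0.1875 0.012 ]
TR [ 0.6713 -0.1734  0.012 ]
BR [ 0.3539 -0.1788  0.012 ]
BL [0.3457 0.1813 0.012 ]
ring [0.6294 0.1002 0.03  ]
obj [ 0.623  -0.1115  0.06  ]
```

servo_tool --series '[-0.564,-0.63,-0.03,-17.4,-0.564,-0.63,-0.03,-17.4,-0.564,-0.63,-0.03,-17.4,-0.564,-0.63,-0.03,-17.4,-0.564,-0.63,-0.03,-17.4,-0.564,-0.63,-0.03,-17.4,-0.564,-0.63,-0.03,-17.4,-0.564,-0.63,-0.03,-17.4,-0.564,-0.63,-0.03,-17.4,-0.564,-0.63,-0.03,-17.4,-0.564,-0.63,-0.03,-17.4,-0.564,-0.63,-0.03,-17.4,-0.564,-0.63,-0.03,-17.4,-0.564,-0.63,-0.03,-17.4,-0.564,-0.63,-0.03,-17.4,-0.564,-0.63,-0.03,-17.4]' --claw 1 --newtons 40

```text
t: 2.1
position: [0.539, -0.1636, 0.2607]
ee_rot: [-0.001, -0.008, 1.0, 0.001]
force: [0.6, 0.4, -0.0]
grip_width: -0.0002
gripper_force: 0.0
```

```bash
python3 - <<'E'
from h import *
from rig import eyes
c=eyes.capture("wrist");pickle.dump(c,open("w1.pkl","wb"));print(np.array(c["R"]).round(3),-np.array(c["R"]).T@c["t"])
O=np.array([.537,.0055,0]);F=lambda x,y,z:O+[x-.018*y,y+.018*x,z]
im=c["img"].copy()
for p in [(-20,-134,117),(20,-134,117),(-20,-126,117),(20,-126,117),(0,0,90),(-27,-65,125),(27,-65,125),(0,0,98)]:
    q=proj(c,F(*np.array(p)/1000))[0];print(p,q.round(1))
    if abs(q).max()<2000: cv2.circle(im,(int(q[0]),int(q[1])),3,(255,0,0),1)
cv2.imwrite("pics/w1.png",im[:,:,::-1])
E
```

```text
[[-0.017  1.     0.002]
 [ 0.963  0.016  0.271]
 [ 0.27   0.007 -0.963]] [ 0.47015104 -0.16357912  0.4037848 ]
(-20, -134, 117) [363.2 193.2]
(20, -134, 117) [361.7 242.3]
(-20, -126, 117) [373.4 193.2]
(20, -126, 117) [371.6 242.2]
(0, 0, 90) [511.6 210.8]
(-27, -65, 125) [455.4 186. ]
(27, -65, 125) [448.9 253.5]
(0, 0, 98) [516.1 212.9]
```

View pics/w1.png

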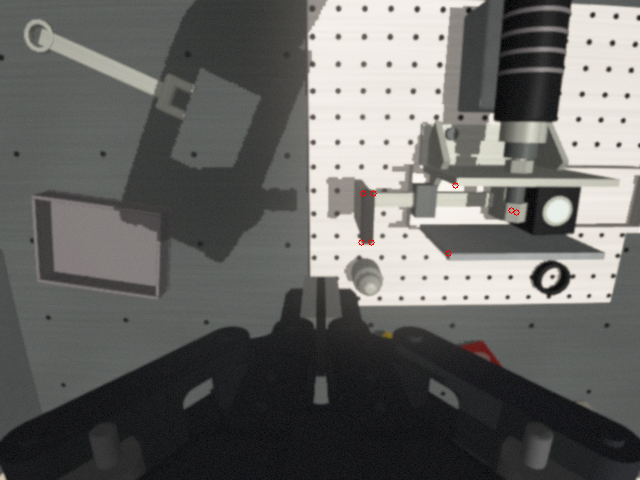

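The wrist view matches the prediction: the projected tab corners fall on the dark tab at about (361–373, 193–242), and the bracket corner is at (455,184). I'll go down beside the tab and press.

servo_tool --series '[0,0,0.06,0,0,0,0.12,0,0,0,0.17,0,0,0,0.17,0,0,0.013,0.17,0,0,0.022,0.17,0,0,0.03,0.17,0,0,0.03,0.17,0]'

```text
t: 3.15
position: [0.5402, -0.1342, 0.093]
ee_rot: [0.001, -0.009, 1.0, -0.001]
force: [0.7, -2.4, 1.1]
grip_width: 0.0002
gripper_force: 0.9
```

servo_tool --series '[0,0.007,0,0,0,0.014,0,0,0,0.021,0,0,0,0.028,0,0,0,0.034,0,0,0,0.04,0,0,0,0.044,0,0,0,0.044,0,0]'

```text
t: 4.15
position: [0.5388, -0.0905, 0.0918]
ee_rot: [0.001, -0.008, 1.0, -0.0]
force: [1.2, -4.3, 4.3]
grip_width: 0.0
gripper_force: 2.3
```

servo_tool --series '[0,0.004,0,0,0,0.008,0,0,0,0.008,0,0]'

```text
t: 4.53
position: [0.5387, -0.0837, 0.0918]
ee_rot: [0.001, -0.008, 1.0, -0.001]
force: [0.1, -9.4, 3.2]
grip_width: -0.0004
gripper_force: 4.4
```

servo_tool --series '[0,0.002,0,0,0,0.003,0,0,0,0.003,0,0]'

```text
t: 4.9
position: [0.5387, -0.0834, 0.092]
ee_rot: [0.001, -0.008, 1.0, -0.003]
force: [0.8, -18.3, 2.0]
grip_width: -0.0002
gripper_force: 9.4
```

```bash
python3 - <<'E'
from h import *
from rig import eyes,arm
print(arm.get_obs()["force"],arm.get_obs()["position"])
c=eyes.capture("top");cv2.imwrite("pics/t2.png",cv2.resize(c["img"][190:350,235:415],None,fx=4.4,fy=3.75,interpolation=2)[:,:,::-1])
E
```

```text
[  0.78390148 -18.32832471   2.01302153] [ 0.53870449 -0.08341075  0.09197104]
```

View pics/t2.png

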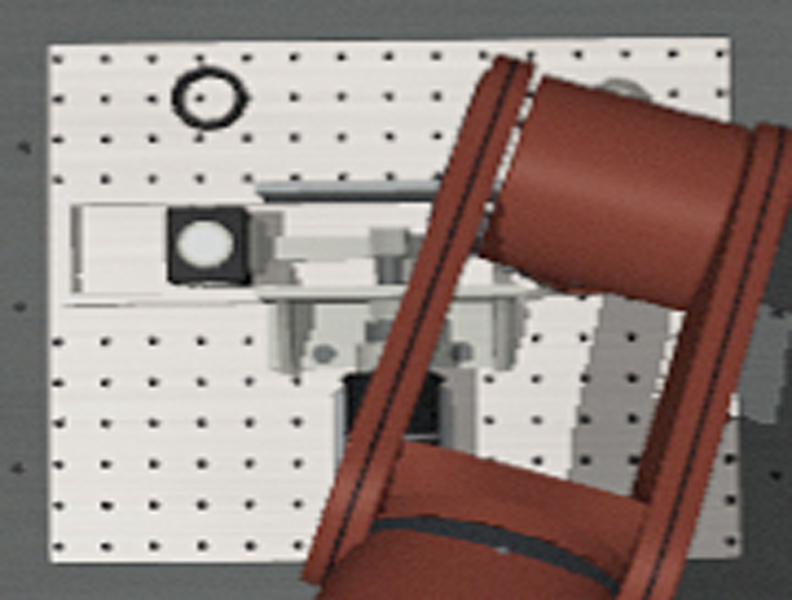

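The ejector is on its stop: 18 N with no further travel. The cassette stands upright in the tray at (207,245) in the crop. I'll follow the slide home, rise, and go above the bolt.

servo_tool --series '[0,-0.012,0,0,0,-0.024,0,0,0,-0.036,0,0,0,-0.048,0,0,0,-0.06,0,0,0,-0.072,0,0,0,-0.085,0,0,0,-0.085,0,0,0,-0.085,-0.06,0,0,-0.085,-0.12,0,0,-0.05,-0.13,0,0,0.01,-0.13,0,0,0.07,-0.13,0,0.001,0.086,-0.13,0,0.001,0.086,-0.13,0,0.001,0.086,-0.13,0]'

```text
t: 6.95
position: [0.5358, 0.0055, 0.2212]
ee_rot: [-0.0, -0.008, 1.0, -0.0]
force: [-0.8, -0.9, -0.4]
grip_width: 0.0001
gripper_force: 0.0
```

servo_tool --series '[0,0,0,0,0,0,0,0,0,0,0,0,0,0,0,0]' --claw 0.3

```text
t: 7.45
position: [0.5357, 0.0064, 0.2213]
ee_rot: [0.0, -0.008, 1.0, -0.0]
force: [-1.0, -0.5, 0.4]
grip_width: 0.0598
gripper_force: 0.0
```

```bash
python3 - <<'E'
from h import *
from rig import eyes,arm
o=arm.get_obs();print(o["force"],o["position"],o["grip_width"])
c=eyes.capture("wrist");pickle.dump(c,open("w2.pkl","wb"))
O=np.array([.537,.0055,0]);F=lambda x,y,z:O+[x-.018*y,y+.018*x,z]
im=c["img"].copy()
for p in [(8,-9,90),(8,9,90),(-8,-9,90),(-8,9,90),(-27,-65,125),(27,-65,125),(-27,65,125),(27,65,125)]:
    q=proj(c,F(*np.array(p)/1000))[0];print(p,q.round(1))
    if abs(q).max()<2000: cv2.circle(im,(int(q[0]),int(q[1])),3,(255,0,0),1)
cv2.imwrite("pics/w2.png",im[:,:,::-1])
E
```

```text
[-1.01873643 -0.4588735   0.3793728 ] [0.53570662 0.00635065 0.22129763] 0.059826445681054906
(8, -9, 90) [305.3 232.3]
(8, 9, 90) [328.9 232.3]
(-8, -9, 90) [305.1 211.9]
(-8, 9, 90) [329.  211.9]
(-27, -65, 125) [216.9 195.6]
(27, -65, 125) [222.8 272.7]
(-27, 65, 125) [416.2 195.3]
(27, 65, 125) [410.8 272.5]
```

View pics/w2.png

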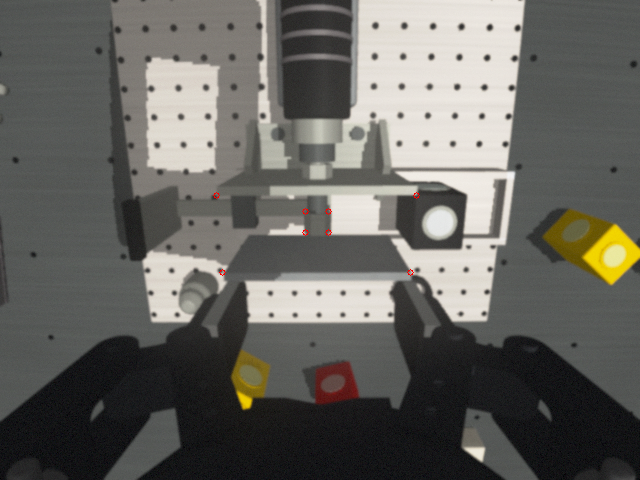

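The slide is home, with the tab at about (135,225). The cassette stands in the tray, and the bolt head at (305–330, 208–236) agrees with the prediction. I'll go down and grip.

servo_tool --series '[-0.001,0,0.05,0,-0.001,0,0.09,0,-0.001,0,0.12,0,-0.001,0,0.14,0,-0.001,0,0.149,0,-0.001,0,0.149,0,-0.001,0,0.149,0]'

```text
t: 8.38
position: [0.5375, 0.0065, 0.0734]
ee_rot: [0.001, -0.008, 1.0, -0.0]
force: [0.2, -0.5, 0.2]
grip_width: 0.0599
gripper_force: 0.0
```

servo_tool --series '[0,0,0,0,0,0,0,0,0,0,0,0,0,0,0,0,0,0,0,0,0,0,0,0,0,0,0,0,0,0,0,0]' --claw 1 --newtons 50

```text
t: 9.38
position: [0.5372, 0.0041, 0.0732]
ee_rot: [0.001, -0.008, 1.0, -0.002]
force: [-1.1, -10.4, 3.3]
grip_width: 0.0176
gripper_force: 48.6
```

```bash
python3 - <<'E'
from h import *
from rig import eyes,arm
o=arm.get_obs();print(o)
c=eyes.capture("scene");cv2.imwrite("pics/s3.png",cv2.resize(c["img"][170:370,230:480],None,fx=3,fy=3,interpolation=2)[:,:,::-1])
E
```

```text
{'t': 9.375, 'joint_positions': array([-0.13680875,  0.1847459 ,  1.88618665, -0.0044849 ,  1.06902971,
       -1.72234962]), 'joint_velocities': array([ 1.31967150e-03,  1.63328371e-03,  1.92945803e-03, -7.33394952e-05,
       -4.61163872e-05,  5.50037977e-04]), 'effort': array([ 5.31932920e+00, -4.12339211e+01, -3.23873591e+01,  2.71462731e+00,
       -4.21477846e-03,  1.68853363e-03]), 'position': array([0.53721648, 0.00405814, 0.07317007]), 'ee_rot': array([ 5.24125914e-04, -8.44911270e-03,  9.99962039e-01, -2.06363139e-03]), 'force': array([ -1.07229726, -10.44613539,   3.27186443]), 'moment': array([-1.467382  ,  0.20819558,  0.02375415]), 'gripper_force': 48.62075932323933, 'grip_width': 0.017573529468434254}
```

View pics/s3.png

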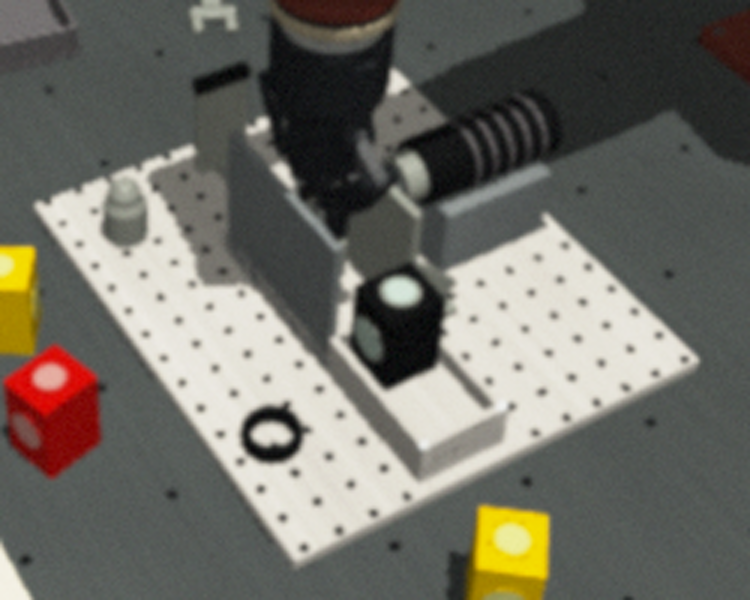

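The view shows the cassette upright in the tray, the slide home, and the fingers on the head across its flats (17.6 mm). I'll take off the side load and check that it settles.

servo_tool --series '[0,-0.001,0,0,0,-0.002,0,0,0,-0.002,0,0,0,-0.002,0,0,0,-0.002,0,0,0,-0.002,0,0]'

```text
t: 10.18
position: [0.5373, 0.004, 0.0732]
ee_rot: [0.001, -0.009, 1.0, -0.001]
force: [-1.4, -3.7, 5.5]
grip_width: 0.0174
gripper_force: 49.1
```

```bash
python3 -c "
from rig import arm
print(arm.close_job())"
```

```text
the job is handed in; nothing more can be done
None
```

The job is handed in at about 10 s of the 45 s allowed, and the hand-in returned no verdict. At that point the cassette stood upright in the out-tray, the ejector was home, and the fingers held the bolt head across its flats at about 49 N.

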